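Plug the jam-tray divider into its slotted base

TASK

Take the washed divider out of the drying rack and fit it in the empty middle row of the jam pan, between the two dividers already there: find the slots gently by feel, let all five teeth go in together, and lower it by hand until it stands fully home and upright like its neighbours. Do not force it or drop it in, and leave the mug, the syrup bottle and the loose jam portion where they are.

Things in the scene. Friction and masses are not known exactly. Their poses are not given: they have to be found in the camera images.
- divider: Loose white plastic divider, 95-190 g, standing in the rack. Plate 128 mm long (x), 4 thick (y), 60 tall; below it five teeth, each 12 mm wide (x), 4 thick, 12 long, at 26 mm pitch (x = -52, -26, 0, 26, 52). On top a grip tab 50 long (x), 10 thick. Origin: centre of the plane of the tooth tips, z up: teeth z 0-12, plate 12-72, tab 72-101 mm. Same either way round.
- grip (a point): Middle of the divider's grip tab, 90 mm above the divider's origin; x along its length, y across its 10 mm thickness. The tab ends 11 mm above this point and meets the thinner plate 18 mm below it.
- pan: Steel catering pan, fixed, 176 (x) by 325 (y) over its rim, 65 mm tall. Origin: centre of underside, z up. Inside (160 by 309 mm) a grey slotted base insert, top at z 19 mm. Dividers like the loose one are plugged in at y = +76 and -76 mm (tops at z 108), with jam portions outside them; between them it is empty. A divider is home with its origin at z 7 mm, x along pan x, plate on the insert.
- row (a point): Point on the pan's middle line at the height of the insert's top, 19 mm above the pan's origin; axes as the pan's. The empty middle row of slots runs along x through y = 0 here: five slots 14.5 mm long (x), 7 wide (y), 16 deep, at 26 mm pitch. Teeth beside the slots stand on the insert with their tips at this height.
- pan_wall (a point): Pan's inner wall at its +x side, 80 mm from the pan's middle, at the insert's height. The insert is 136 mm long in x, shorter than the pan: it was left up to 11 mm to either side of the pan's middle (along pan x only) and this is not measured, so the slots must be felt for (or seen). Its rubber feet hold it: about 14 N sideways shifts it. Neighbouring dividers sit at the same shift.
- rack: Wire drying rack, fixed: black base 170 (x) by 104 (y), 8 mm thick, with steel wire hoops 50 mm high running along x. Origin: centre of underside, z up. The divider stands on the base between the two middle hoops (8 mm gap at y = 0, 100 mm long), its x along rack x; it is drawn straight up.
- mug: Bystander: white mug, 82 mm across, 92 mm tall, origin at the centre of its underside. Leave it.
- syrup: Bystander: amber squeeze bottle, 62 mm across, 198 mm tall, origin at the centre of its underside. Leave it.
- portion: Bystander: one loose sealed jam portion, 42 by 32 mm, 17 mm tall, origin at the centre of its underside. Leave it.
Not all that is in view belongs to the job. Of the things shaped like the divider, the white one is meant.

How it is judged:
On the way, in this order (a step that is already met when the one before it is completed fails the run):
1. the divider is lifted clear of the drying rack (z of divider in the frame of rack above 0.065 m), for 0.1 s.
2. the teeth have gone at least 3 mm into the middle row's slots while the fingers still hold the divider (z of divider in the frame of pan below 0.016 m and y of divider in the frame of pan between -0.006 and 0.006 m and horizontal distance between divider and pan below 0.018 m and contact force between the fingers and divider above 1 N), for 0.05 s.
At the end, for the whole second after the job is handed in: The divider stands at rest and released in the pan's middle row, all five teeth in their slots: plate within 2 mm of the insert's top, within 5 mm of the row's line and 17 mm of the pan's middle, within 4 degrees of the row's direction, upright within 3.4 degrees (z of divider in the frame of pan below 0.009 m and y of divider in the frame of pan between -0.005 and 0.005 m and horizontal distance between divider and pan below 0.017 m and angle between the x axis of divider and the x axis of pan, either way round below 0.07 rad and angle between divider's own z axis and vertical below 0.06 rad and linear speed of divider below 0.02 m/s and contact force between the fingers and divider below 0.1 N); the robot touches nothing.
It fails at once if the divider is pressed against the pan, its insert or the neighbouring dividers with more than 40 N, or dropped in so that it strikes as hard (contact force between divider and pan above 40 N).
It fails at once if the robot itself pushes on the pan, its insert or the neighbouring dividers with more than 15 N (contact force between any of the fingers, the arm and pan above 15 N).
It fails at once if the mug, the syrup bottle or the loose jam portion is moved by more than 20 mm (distance of any of mug, syrup, portion from where it was at the start of the episode above 0.02 m).
It also fails if it takes over 58 s, if anything falls off the work surface, if the arm or the gripper's body presses on something with over 40 N, if the wrist force passes 120 N, or if a joint passes its speed limit or range.

ROBOT

A 7-joint arm with a two-finger parallel gripper is mounted at the origin on the work surface. World frame = base frame: x ahead of the robot, y to its left, z up, the work surface at z = 0. Lengths are in m, angles in rad, forces in N, time in s.
With the tool pointing down it reaches from about 0.4 to 0.85 m from the base axis. Payload 4.5 kg.
Tool frame: the origin (TCP) lies midway between the tips of the shut fingers; the grasp point (between the pads) lies behind it (r.grip_point_offset is the z of the grasp point in the tool frame, in m); z points along the fingers, y is the line along which they close (so a half turn about z gives the same grasp; the last joint's range is limited). The gripper opens to 88 mm and grips with 3 to 60 N. Pads are 18 mm wide; open, the fingers measure 123 mm over their backs; the gripper's body (75 mm by 187 mm) begins 45 mm behind the grasp point.
Start: joints at [-1.194, 0.689, -0.195, 1.565, 0.157, 0.902, -0.215], TCP at [0.21, 0.589, 0.239] pointing down, gripper open.
Joint ranges: [-3.01, 3.01], [-0.46, 2.08], [-1.47, 1.51], [0.13, 2.56], [-1, 4.14], [0.04, 2.09], [-2.66, 2.66]. Speed limits (rad/s): [2.57, 2.57, 3.14, 3.14, 3.14, 3.14, 3.14].

INTERFACE

Orientations are given as a unit quaternion [x, y, z, w].
In Python, from plant import r, optics, workorder gives the robot as it stands.
- The arm moves only by the shell command python3 -m creep 'ROWS' [FORCE]. ROWS is JSON, a list of rows, each an object of numbers: "grip": the gripper command: -1 is shut, 1 is fully open, values between are in proportion; "tx", "ty", "tz": the shift along the tool's x, y, z in cm; "spin": the turn about the tool's z in degrees. In form: [{"grip": .., "tx": .., "ty": .., "tz": .., "spin": ..}, ...]. A call has 1 to 8 rows; each row shifts and turns the commanded pose from where the row before left it, along the tool's axes as they then stand; what a row does not reach is not made up. A row lasts 1/12 s, in which the tool goes at most 41.7 mm and 7.16 degrees, less where a joint would pass 70% of its speed; a pose out of reach is approached as far as the arm can. A call with a gripper value outside its range is refused whole. The fingers move at their own pace and stop on an object; FORCE is the grip in N (left out, the last holds). Time passes only in rows, so rows that do not move let the fingers close. It gives the time, the measured TCP pose, the force, the opening and the grip force at its end, in the units of the state.
- r.get_state(): the state, without advancing time (a new reading comes with each control period).
- optics.snapshot(name): name is "scene" or "top" or "wrist"; returns (picture, depth): 384x512x3 uint8, red, green, blue; 384x512 float32, m along the optical axis (not along the pixel's ray), 0 where there is no reading.
- optics.get_calibration(name): a dict with "fx", "fy", "cx", "cy" (pixels), "extrinsics" (4x4, takes a point from world to camera coordinates). Camera axes: x right, y down, z forward; pixel columns grow to the right and rows downward; lengths in m; the calibration is good to about 2 mm. A picture is of the moment at which its call begins: read the wrist's pose just before it. get_calibration takes no time and is no camera call; for the wrist camera it gives the pose at the moment of the call.
- workorder.finish_job(): hands the job in; it is judged then, once.
The state is a dict: "clock": time; "q": joint angles; "qd": joint speeds; "joint_torque": joint torques, N m; "tool_pos": TCP position; "eef_rot": TCP orientation; "contact_force": force on the tool from outside, world axes, zero at the start; "moment": the same for the moment, N m; "opening": opening from 0.0 (shut) to 1.0 (fully open); "finger_force": force on a finger pad.
Only numpy, scipy, OpenCV 4.12 (cv2) and the standard library are available. Lean on these libraries where they do the work, as an engineer would, in place of code of your own. Each camera call takes 0.05 s, during which the arm holds its last target. There are 200 camera calls.

## Working session

There is one attempt and no reset: what is moved stays moved. The work goes in short steps, Python scripts to look and compute and a shell command to move; the robot and the scene stay as the last step left them, time stands still between calls to the robot, and variables do not carry over. Pictures are saved under pics/ and viewed, at most 10 in all, crops included, and the job is handed in when it is done.

```bash
mkdir -p pics
cat > h.py <<'E'
import numpy as np, cv2
from scipy.spatial.transform import Rotation as R
from plant import r, optics, workorder
def snap(n,f):
    c=optics.get_calibration(n); p,d=optics.snapshot(n)
    cv2.imwrite(f'pics/{f}.png',p[:,:,::-1]); np.savez(f'pics/{f}.npz',d=d,p=p,**{k:c[k] for k in('fx','fy','cx','cy')},E=np.array(c['extrinsics']))
def pt(f,u,v,z=None):
    """world point at pixel; by depth, or on plane of height z"""
    D=np.load(f'pics/{f}.npz'); T=np.linalg.inv(D['E'])
    ray=np.array([(u-D['cx'])/D['fx'],(v-D['cy'])/D['fy'],1])
    if z is None: s=D['d'][int(round(v)),int(round(u))]
    else: s=(z-T[2,3])/(T[:3,:3]@ray)[2]
    return T[:3,:3]@(ray*s)+T[:3,3]
E
python3 - <<'E'
from h import *
snap('scene','s0');snap('top','t0')
s=r.get_state();print(s,r.grip_point_offset)
print(R.from_quat(s['eef_rot']).as_matrix().round(3))
E
```

```text
{'clock': 0.1, 'q': array([-1.19416869,  0.68991577, -0.19451508,  1.56619027,  0.15729376,
        0.90250682, -0.21504822]), 'qd': array([-1.61156397e-03, -2.25376182e-03, -5.19840888e-04, -4.34696547e-03,
       -1.24928981e-03,  9.73929994e-05, -4.24951727e-04]), 'joint_torque': array([-2.50931218e-03, -5.28501606e+01, -1.27204008e+00, -1.53838795e+01,
       -5.27372409e-02,  1.88965685e-03,  5.52368613e-05]), 'tool_pos': array([0.20995222, 0.58809977, 0.23799359]), 'eef_rot': array([ 1.70519275e-01,  9.85354003e-01, -8.11189158e-04, -8.22507623e-05]), 'contact_force': array([ 0.37835434,  0.13316048, -0.23102419]), 'moment': array([ 0.01932322, -0.00656242, -0.0372445 ]), 'finger_force': 0.0, 'opening': 1.000256389954539} -0.0187
[[-0.942  0.336 -0.   ]
 [ 0.336  0.942 -0.002]
 [-0.    -0.002 -1.   ]]
```

View pics/t0.png

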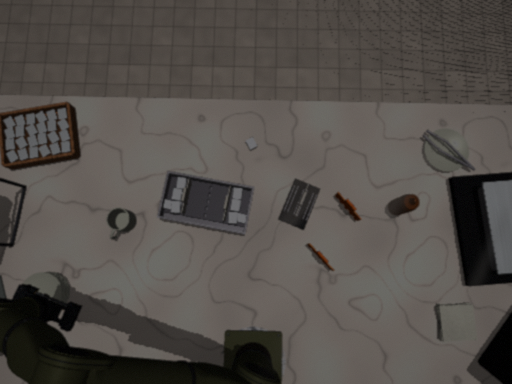

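View pics/s0.png

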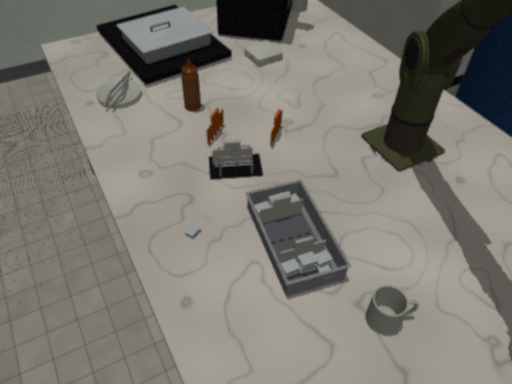

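The top view shows the pan around (206,204), the rack around (299,204), and orange decoys at (347,206) and (320,257). I'll enlarge the pan and rack area.

Run:
```python
from h import *
im=cv2.imread('pics/t0.png')[160:250,150:330]
im=cv2.resize(im,None,fx=4.4,fy=4.4,interpolation=cv2.INTER_CUBIC);cv2.imwrite('pics/t0c.png',cv2.convertScaleAbs(im,alpha=1.8))
```

```text
(no output)
```

View pics/t0c.png

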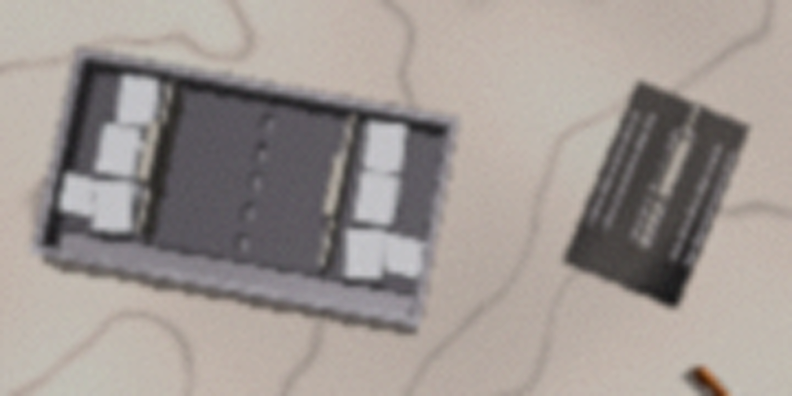

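The crop shows five slots from (270,122) to (244,244). The rack corners are (640,82), (748,125), (677,308) and (566,262), and the divider tab is around (676,160).

Run:
```python
from h import *
f=lambda u,v,z:pt('t0',150+(u+.5)/4.4-.5,160+(v+.5)/4.4-.5,z)
rk=np.array([f(*p,.008) for p in[(640,82),(748,125),(677,308),(566,262)]])
pn=np.array([f(*p,.065) for p in[(78,50),(455,117),(415,328),(38,250)]])
sl=np.array([f(*p,.019) for p in[(270,122),(263,153),(257,184),(250,213),(244,244)]])
tab=f(676,160,.109)
a=lambda v:np.degrees(np.arctan2(v[1],v[0]))
for n,P in(('rack',rk),('pan',pn)):
  print(n,P.mean(0).round(4),'sides',[np.linalg.norm(P[i]-P[i-1]).round(4) for i in range(4)],'xang',a(P[0]-P[3]).round(2),a(P[1]-P[2]).round(2))
print('slots',sl[2].round(4),sl.mean(0).round(4),np.linalg.norm(sl[0]-sl[4]),a(sl[0]-sl[4]))
print('tab',tab)
T=np.linalg.inv(np.load('pics/t0.npz')['E']);print(T[:3,3])
```

```text
rack [ 0.5619 -0.1605  0.008 ] sides [np.float64(0.1681), np.float64(0.0994), np.float64(0.1688), np.float64(0.101)] xang -21.55 -20.99
pan [0.5545 0.1831 0.065 ] sides [np.float64(0.1687), np.float64(0.3188), np.float64(0.1764), np.float64(0.3146)] xang -7.87 -9.29
slots [0.5616 0.18   0.019 ] [0.5624 0.1802 0.019 ] 0.106055968251948 -9.64010263513732
tab [ 0.57614276 -0.16510728  0.109     ]
[ 0.36600021 -0.01344473  1.53658419]
```

```bash
python3 -m creep '[{"grip":1,"tx":-2,"ty":-2},{"grip":1,"tx":-2.9,"ty":-2.9},{"grip":1,"tx":-2.9,"ty":-2.9},{"grip":1,"tx":-2.9,"ty":-2.9},{"grip":1,"tx":-2.9,"ty":-2.9},{"grip":1,"tx":-2.9,"ty":-2.9},{"grip":1,"tx":-2.9,"ty":-2.9},{"grip":1,"tx":-2.9,"ty":-2.9}]' 30
python3 -m creep '[{"grip":1,"tx":-2.9,"ty":-2.9},{"grip":1,"tx":-2.9,"ty":-2.9},{"grip":1,"tx":-2.9,"ty":-2.9},{"grip":1,"tx":-2.9,"ty":-2.9},{"grip":1,"tx":-2.9,"ty":-2.9},{"grip":1,"tx":-2.9,"ty":-2.9},{"grip":1,"tx":-2.9,"ty":-2.9},{"grip":1,"tx":-2.9,"ty":-2.9}]'
python3 -m creep '[{"grip":1,"tx":-2.9,"ty":-2.9},{"grip":1,"tx":-2.9,"ty":-2.9},{"grip":1,"tx":-2.9,"ty":-2.9},{"grip":1,"tx":-2,"ty":-2},{"grip":1,"tx":-1.2,"ty":-1,"spin":1.5},{"grip":1},{"grip":1},{"grip":1}]'
python3 - <<'E'
from h import *
snap('wrist','w1');s=r.get_state();print(R.from_quat(s['eef_rot']).as_matrix().round(3))
im=cv2.imread('pics/w1.png');cv2.imwrite('pics/w1b.png',cv2.convertScaleAbs(cv2.resize(im,(800,600)),alpha=1.8))
E
```

```text
[[-0.942  0.336 -0.   ]
 [ 0.336  0.942 -0.001]
 [-0.    -0.001 -1.   ]]$[0]: bad value
$[0]: bad value
$[0]: bad value
```

View pics/w1b.png

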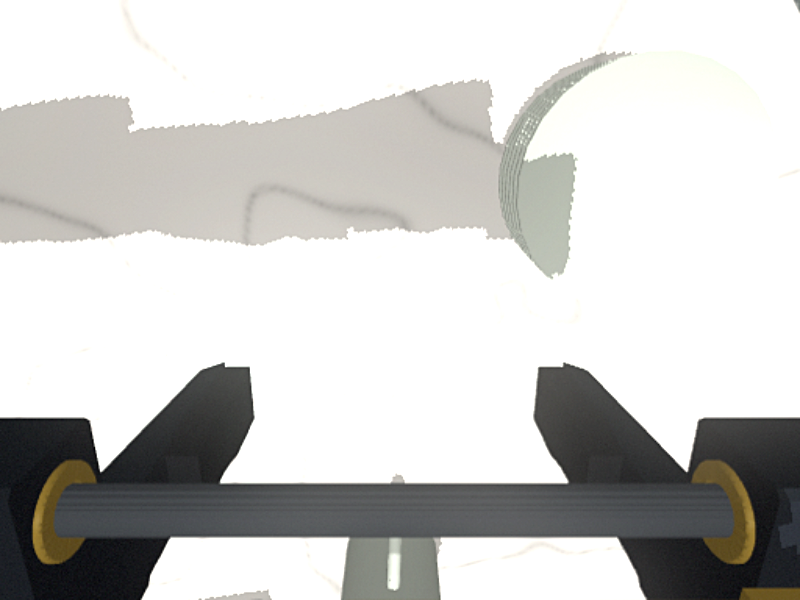

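The rows were refused because every key has to be given, so the arm hasn't moved. The wrist picture shows only the start place and the fingers.

```bash
python3 -m creep '[{"grip":1,"tx":-2,"ty":-2,"tz":0,"spin":0},{"grip":1,"tx":-2.9,"ty":-2.9,"tz":0,"spin":0},{"grip":1,"tx":-2.9,"ty":-2.9,"tz":0,"spin":0},{"grip":1,"tx":-2.9,"ty":-2.9,"tz":0,"spin":0},{"grip":1,"tx":-2.9,"ty":-2.9,"tz":0,"spin":0},{"grip":1,"tx":-2.9,"ty":-2.9,"tz":0,"spin":0},{"grip":1,"tx":-2.9,"ty":-2.9,"tz":0,"spin":0},{"grip":1,"tx":-2.9,"ty":-2.9,"tz":0,"spin":0}]' 30
python3 -m creep '[{"grip":1,"tx":-2.9,"ty":-2.9,"tz":0,"spin":0},{"grip":1,"tx":-2.9,"ty":-2.9,"tz":0,"spin":0},{"grip":1,"tx":-2.9,"ty":-2.9,"tz":0,"spin":0},{"grip":1,"tx":-2.9,"ty":-2.9,"tz":0,"spin":0},{"grip":1,"tx":-2.9,"ty":-2.9,"tz":0,"spin":0},{"grip":1,"tx":-2.9,"ty":-2.9,"tz":0,"spin":0},{"grip":1,"tx":-2.9,"ty":-2.9,"tz":0,"spin":0},{"grip":1,"tx":-2,"ty":-2,"tz":0,"spin":0}]'
python3 - <<'E'
from h import *
s=r.get_state();print(s['tool_pos']);M=R.from_quat(s['eef_rot']).as_matrix();print(M.round(3));print(M.T@(np.array([.576,-.165,.238])-s['tool_pos']))
E
```

```text
clock: 0.82
tool_pos: [0.3455, 0.3018, 0.2387]
eef_rot: [0.17, 0.985, -0.0, 0.0]
contact_force: [0.6, 0.0, -0.5]
opening: 0.999
finger_force: 0.0
clock: 1.48
tool_pos: [0.4812, 0.0143, 0.2386]
eef_rot: [0.173, 0.985, -0.001, 0.0]
contact_force: [0.4, 0.2, -0.3]
opening: 0.996
finger_force: 0.0
[0.4812399  0.01429809 0.23859274]
[[-0.94   0.34   0.   ]
 [ 0.34   0.94  -0.002]
 [-0.001 -0.001 -1.   ]]
[-0.15008549 -0.13638609  0.00090008]
```

```bash
python3 -m creep '[{"grip":1,"tx":-2.7,"ty":-2.7,"tz":0,"spin":0},{"grip":1,"tx":-2.7,"ty":-2.7,"tz":0,"spin":0},{"grip":1,"tx":-2.7,"ty":-2.7,"tz":0,"spin":0},{"grip":1,"tx":-2.7,"ty":-2.7,"tz":0,"spin":0},{"grip":1,"tx":-2,"ty":-2.0,"tz":0,"spin":1.5},{"grip":1,"tx":-1,"ty":-0.5,"tz":0,"spin":0},{"grip":1,"tx":0,"ty":0,"tz":0,"spin":0}]'
python3 - <<'E'
from h import *
snap('wrist','w2');s=r.get_state();M=R.from_quat(s['eef_rot']).as_matrix();T=np.linalg.inv(np.load('pics/w2.npz')['E'])
print(s['tool_pos'],M.round(3),'cam in tool',M.T@(T[:3,3]-s['tool_pos']),M.T@T[:3,2])
im=cv2.imread('pics/w2.png');cv2.imwrite('pics/w2b.png',cv2.resize(im,(800,600)))
E
```

```text
clock: 2.07
tool_pos: [0.5662, -0.157, 0.2381]
eef_rot: [0.186, 0.983, -0.001, 0.001]
contact_force: [0.3, 0.0, -0.6]
opening: 0.998
finger_force: 0.0
[ 0.56527091 -0.15413038  0.23813543] [[-0.932  0.363 -0.   ]
 [ 0.363  0.932  0.   ]
 [ 0.     0.    -1.   ]] cam in tool [ 0.08054681 -0.00291721 -0.14631861] [-0.31367099 -0.00147044  0.94953059]
```

View pics/w2b.png

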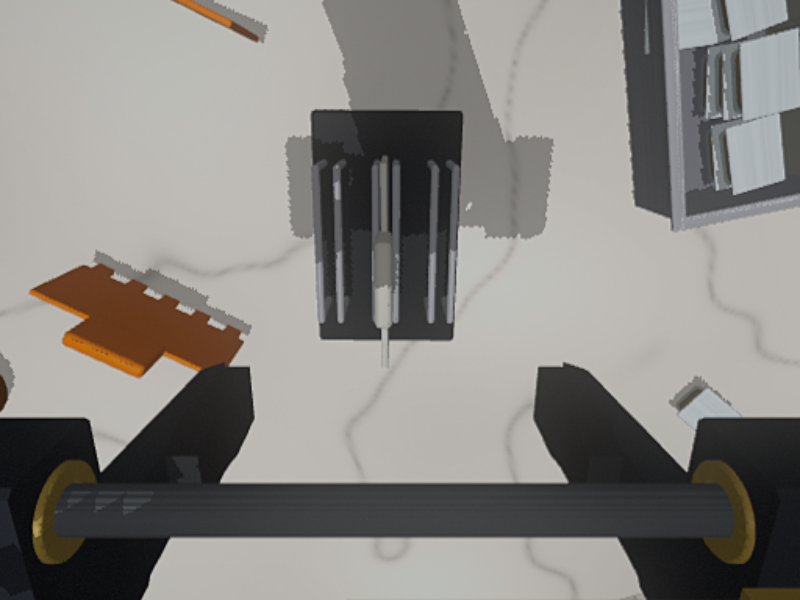

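The tab's top face spans rows 265–327 at column about 382. Its end face is above it, and the plate top runs from (384,157) to (385,367).

Run:
```python
from h import *
g=lambda u,v,z=None:pt('w2',(u+.5)*.64-.5,(v+.5)*.64-.5,z)
s=r.get_state();M=R.from_quat(s['eef_rot']).as_matrix()
a=lambda v:np.degrees(np.arctan2(v[1],v[0]))
t0,t1=g(382.5,264,.109),g(382.5,327,.109);p0,p1=g(384,157,.08),g(385.5,366,.08)
print('tab len',np.linalg.norm(t1-t0),'plate len',np.linalg.norm(p1-p0),'ang',a(p1-p0),a(t1-t0))
print('depth z',g(383,300),g(383,250))
print('mid',(t0+t1)/2,(p0+p1)/2)
for c in((t0+t1)/2,(p0+p1)/2): print('tool delta',M.T@(c-s['tool_pos']))
print('tool y ang',a(M[:,1]),'tool xang',a(-M[:,0]))
D=np.load('pics/w2.npz');print([ (int(v),g(383,v)[2].round(3)) for v in range(225,340,8)])
```

```text
tab len 0.036697251816336374 plate len 0.1294780290162029 ang -21.33958154715911 -21.813900078886306
depth z [ 0.57648399 -0.16831517  0.10875501] [ 0.5496905  -0.15756119  0.11062761]
mid [ 0.57420239 -0.1676947   0.109     ] [ 0.56724591 -0.16405976  0.08      ]
tool delta [-0.01330471 -0.00941246  0.12912827]
tool delta [-0.00551712 -0.00855158  0.15813203]
tool y ang 68.7289975672544 tool xang -21.270999848545024
[(225, np.float64(0.081)), (233, np.float64(0.084)), (241, np.float64(0.105)), (249, np.float64(0.11)), (257, np.float64(0.11)), (265, np.float64(0.111)), (273, np.float64(0.11)), (281, np.float64(0.111)), (289, np.float64(0.111)), (297, np.float64(0.109)), (305, np.float64(0.111)), (313, np.float64(0.111)), (321, np.float64(0.11)), (329, np.float64(0.082)), (337, np.float64(0.081))]
```

```bash
python3 -m creep '[{"grip":1,"tx":-0.55,"ty":-0.9,"tz":2,"spin":0},{"grip":1,"tx":0,"ty":0,"tz":3,"spin":0},{"grip":0.3,"tx":0,"ty":0,"tz":3,"spin":0},{"grip":0.3,"tx":0,"ty":0,"tz":3,"spin":0},{"grip":0.3,"tx":0,"ty":0,"tz":3,"spin":0},{"grip":0.1,"tx":0,"ty":0,"tz":1.8,"spin":0},{"grip":0.1,"tx":0,"ty":0,"tz":0,"spin":0},{"grip":0,"tx":0,"ty":0,"tz":0,"spin":0}]' 30
python3 - <<'E'
from h import *
s=r.get_state();M=R.from_quat(s['eef_rot']).as_matrix();print(M.T@(np.array([.5673,-.164,.0793])-s['tool_pos']),s['qd'].round(3))
E
```

```text
clock: 2.78
tool_pos: [0.5663, -0.1614, 0.0804]
eef_rot: [0.182, 0.983, 0.001, -0.001]
contact_force: [0.4, -0.9, -0.4]
opening: 0.567
finger_force: 0.0
[-0.0018174  -0.00204492  0.00110183] [ 0.009 -0.039 -0.003 -0.03   0.001  0.003  0.002]
```

```bash
python3 -m creep '[{"grip":-0.3,"tx":-0.15,"ty":-0.2,"tz":0.1,"spin":0.3},{"grip":-0.5,"tx":0,"ty":0,"tz":0,"spin":0},{"grip":-0.65,"tx":0,"ty":0,"tz":0,"spin":0},{"grip":-0.8,"tx":0,"ty":0,"tz":0,"spin":0},{"grip":-1,"tx":0,"ty":0,"tz":0,"spin":0},{"grip":-1,"tx":0,"ty":0,"tz":0,"spin":0},{"grip":-1,"tx":0,"ty":0,"tz":0,"spin":0},{"grip":-1,"tx":0,"ty":0,"tz":0,"spin":0}]' 30
```

```text
clock: 3.45
tool_pos: [0.5681, -0.1658, 0.0801]
eef_rot: [0.186, 0.983, 0.0, 0.0]
contact_force: [-0.7, 1.8, 3.5]
opening: 0.112
finger_force: 29.9
```

```bash
python3 -m creep '[{"grip":-1,"tx":0,"ty":0,"tz":-0.5,"spin":0},{"grip":-1,"tx":0,"ty":0,"tz":-1.5,"spin":0},{"grip":-1,"tx":0,"ty":0,"tz":-2,"spin":0},{"grip":-1,"tx":0,"ty":0,"tz":-3,"spin":0},{"grip":-1,"tx":0,"ty":0,"tz":-3,"spin":0},{"grip":-1,"tx":0,"ty":0,"tz":-3,"spin":0},{"grip":-1,"tx":0,"ty":0,"tz":-2,"spin":0},{"grip":-1,"tx":0,"ty":0,"tz":0,"spin":0}]' 40
python3 - <<'E'
from h import *
s=r.get_state();M=R.from_quat(s['eef_rot']).as_matrix();print(M.T@(np.array([.562,.180,.23])-s['tool_pos']),M.round(3))
snap('wrist','w3')
E
```

```text
clock: 4.12
tool_pos: [0.5702, -0.1665, 0.234]
eef_rot: [0.186, 0.982, -0.0, 0.004]
contact_force: [1.2, -0.0, -1.0]
opening: 0.108
finger_force: 39.9
[0.134456   0.31942612 0.00338578] [[-0.931  0.366  0.008]
 [ 0.366  0.931 -0.002]
 [-0.008  0.001 -1.   ]]
```

```bash
python3 -m creep '[{"grip":-1,"tx":1,"ty":2,"tz":0,"spin":0},{"grip":-1,"tx":1.9,"ty":3.5,"tz":0,"spin":0},{"grip":-1,"tx":1.9,"ty":3.5,"tz":0,"spin":0},{"grip":-1,"tx":1.9,"ty":3.5,"tz":0,"spin":0},{"grip":-1,"tx":1.9,"ty":3.5,"tz":0,"spin":0},{"grip":-1,"tx":1.9,"ty":3.5,"tz":0,"spin":0},{"grip":-1,"tx":1.9,"ty":3,"tz":0,"spin":0},{"grip":-1,"tx":1,"ty":1.5,"tz":0,"spin":-5}]' 40
python3 -m creep '[{"grip":-1,"tx":0,"ty":0,"tz":0,"spin":-6.5},{"grip":-1,"tx":0,"ty":0,"tz":0,"spin":0},{"grip":-1,"tx":0,"ty":0,"tz":0,"spin":0},{"grip":-1,"tx":0,"ty":0,"tz":0,"spin":0}]' 40
python3 - <<'E'
from h import *
snap('wrist','w4');s=r.get_state();M=R.from_quat(s['eef_rot']).as_matrix()
print(s['tool_pos'],M.round(3),s['qd'].round(3))
im=cv2.imread('pics/w4.png');cv2.imwrite('pics/w4b.png',cv2.convertScaleAbs(cv2.resize(im,(800,600)),alpha=1.3))
E
```

```text
clock: 4.83
tool_pos: [0.5283, 0.1123, 0.2281]
eef_rot: [0.139, 0.99, 0.001, -0.002]
contact_force: [-0.2, -0.2, -1.5]
opening: 0.111
finger_force: 39.9
clock: 5.17
tool_pos: [0.5304, 0.1048, 0.2287]
eef_rot: [0.089, 0.996, -0.001, -0.001]
contact_force: [-0.7, 0.2, -1.6]
opening: 0.109
finger_force: 39.9
[0.53065743 0.10489134 0.22892176] [[-0.984  0.177 -0.001]
 [ 0.177  0.984 -0.001]
 [ 0.001 -0.001 -1.   ]] [ 0.    -0.007 -0.007 -0.007  0.001  0.001  0.007]
```

View pics/w4b.png

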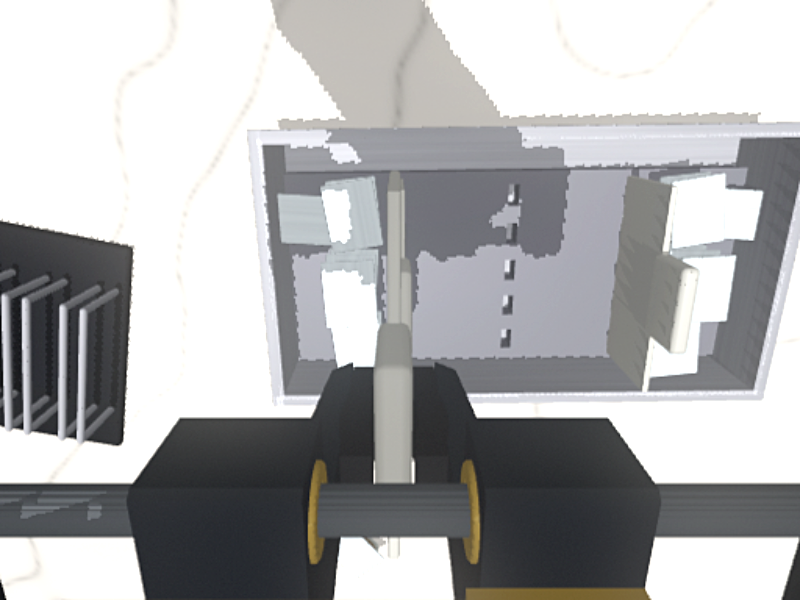

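The five slots run from about (514,193) to (506,338), and the divider hangs in the grip with its near edge at column about 396. An enlarged crop comes next.

Run:
```python
from h import *
im=cv2.imread('pics/w4.png')[105:225,235:345]
cv2.imwrite('pics/w4c.png',cv2.convertScaleAbs(cv2.resize(im,None,fx=5,fy=5,interpolation=cv2.INTER_CUBIC),alpha=1.3))
```

```text
(no output)
```

View pics/w4c.png

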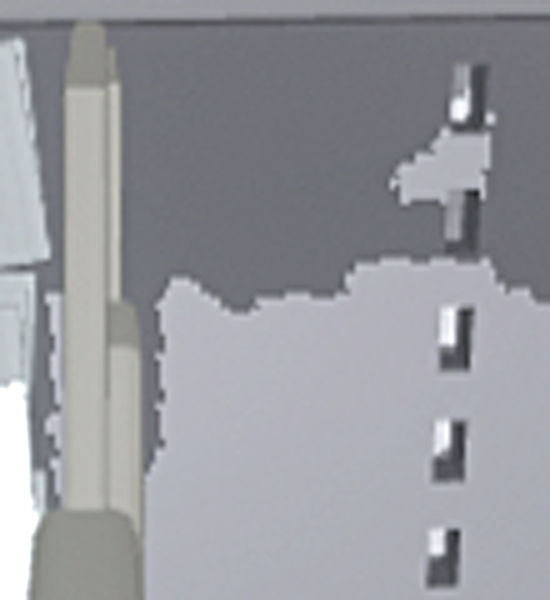

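Run:
```python
from h import *
g=lambda u,v,z=None:pt('w4',235+(u+.5)/5-.5,105+(v+.5)/5-.5,z)
s=r.get_state();M=R.from_quat(s['eef_rot']).as_matrix();tp=s['tool_pos']
a=lambda v:np.degrees(np.arctan2(v[1],v[0]))
sl=np.array([g(*p,.019) for p in[(469,97),(463,224),(456,338),(450,450),(443,557)]])
print(sl.round(4));d=sl[4]-sl[0];print('len',np.linalg.norm(d),'ang',a(d));c=sl.mean(0);print('slot mid tool',M.T@(c-tp))
e=np.array([g(85,86,.2296),g(85,500,.2296)]);print('plate near end tool',[M.T@(x-tp) for x in e],a(e[1]-e[0]),'tool ang',a(-M[:,0]))
print('bottom end',M.T@(g(88,22,tp[2]-.0713)-tp), 'depths',g(85,150)[2],g(85,60)[2],g(400,450)[2],g(400,330)[2])
```

```text
[[0.5108 0.1891 0.019 ]
 [0.5375 0.185  0.019 ]
 [0.5626 0.1807 0.019 ]
 [0.5882 0.1765 0.019 ]
 [0.6138 0.1721 0.019 ]]
len 0.10436405910516632 ang -9.406850270082765
slot mid tool [-0.01827117  0.08051126  0.20979833]
plate near end tool [array([ 0.0636227 , -0.00078768, -0.00060396]), array([ 0.02571536, -0.00078633, -0.00064762])] -10.190201202680687 tool ang -10.192326623138683
bottom end [ 0.06232938 -0.00039506  0.0713724 ] depths 0.22963846056029652 0.21028337682095424 0.02043989929029455 0.01895568594066327
```

```bash
python3 -m creep '[{"grip":-1,"tx":-0.5,"ty":2,"tz":0,"spin":0},{"grip":-1,"tx":-0.6,"ty":3,"tz":0,"spin":0},{"grip":-1,"tx":-0.5,"ty":2.1,"tz":0,"spin":0},{"grip":-1,"tx":-0.2,"ty":1,"tz":0,"spin":-0.8},{"grip":-1,"tx":0,"ty":0,"tz":3,"spin":0},{"grip":-1,"tx":0,"ty":0,"tz":3,"spin":0},{"grip":-1,"tx":0,"ty":0,"tz":3,"spin":0},{"grip":-1,"tx":0,"ty":0,"tz":2,"spin":0}]' 40
python3 -m creep '[{"grip":-1,"tx":0,"ty":0,"tz":1,"spin":0},{"grip":-1,"tx":0,"ty":0,"tz":0,"spin":0},{"grip":-1,"tx":0,"ty":0,"tz":0,"spin":0},{"grip":-1,"tx":0,"ty":0,"tz":0,"spin":0}]' 40
python3 - <<'E'
from h import *
snap('wrist','w5');s=r.get_state();M=R.from_quat(s['eef_rot']).as_matrix()
print('target minus tcp, tool',M.T@(np.array([.5626,.1807,.0903])-s['tool_pos']),M.round(4),np.degrees(np.arctan2(-M[1,0],-M[0,0])))
im=cv2.imread('pics/w5.png')[60:260,180:340]
cv2.imwrite('pics/w5c.png',cv2.convertScaleAbs(cv2.resize(im,None,fx=3,fy=3,interpolation=cv2.INTER_CUBIC),alpha=1.5))
E
```

```text
clock: 5.88
tool_pos: [0.5613, 0.1807, 0.117]
eef_rot: [0.081, 0.997, -0.001, -0.001]
contact_force: [0.5, 0.5, -1.7]
opening: 0.108
finger_force: 39.9
clock: 6.22
tool_pos: [0.5636, 0.1832, 0.1111]
eef_rot: [0.08, 0.997, 0.001, 0.001]
contact_force: [-0.1, 0.8, -1.2]
opening: 0.109
finger_force: 39.9
target minus tcp, tool [ 0.00072164 -0.00280602  0.02099351] [[-0.9872  0.1594  0.0028]
 [ 0.1594  0.9872  0.0011]
 [-0.0026  0.0016 -1.    ]] -9.17225587016063
```

View pics/w5c.png

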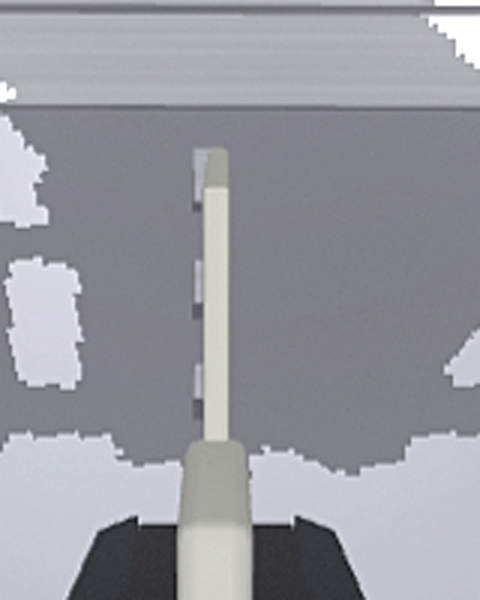

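The divider sits about 3 mm right of the slots at columns 193–205, which matches the computed offset. I'll correct that and lower gently.

```bash
python3 -m creep '[{"grip":-1,"tx":0.1,"ty":-0.24,"tz":0.5,"spin":-0.2},{"grip":-1,"tx":0,"ty":0,"tz":0.5,"spin":0},{"grip":-1,"tx":0,"ty":0,"tz":0.4,"spin":0},{"grip":-1,"tx":0,"ty":0,"tz":0,"spin":0},{"grip":-1,"tx":0,"ty":0,"tz":0,"spin":0},{"grip":-1,"tx":0,"ty":0,"tz":0,"spin":0}]' 25
python3 - <<'E'
from h import *
s=r.get_state();M=R.from_quat(s['eef_rot']).as_matrix()
print('target minus tcp, tool',M.T@(np.array([.5626,.1807,.0903])-s['tool_pos']),M[:,2].round(4),np.degrees(np.arctan2(-M[1,0],-M[0,0])))
snap('wrist','w6')
im=cv2.imread('pics/w6.png')[60:260,180:340]
cv2.imwrite('pics/w6c.png',cv2.convertScaleAbs(cv2.resize(im,None,fx=3,fy=3,interpolation=cv2.INTER_CUBIC),alpha=1.5))
E
```

```text
clock: 6.77
tool_pos: [0.5612, 0.181, 0.0957]
eef_rot: [0.078, 0.997, 0.0, 0.0]
contact_force: [-0.5, 0.4, -1.2]
opening: 0.109
finger_force: 24.9
target minus tcp, tool [-0.00140393 -0.00012585  0.00541679] [ 1.e-04  1.e-04 -1.e+00] -8.93281997817539
```

View pics/w6c.png

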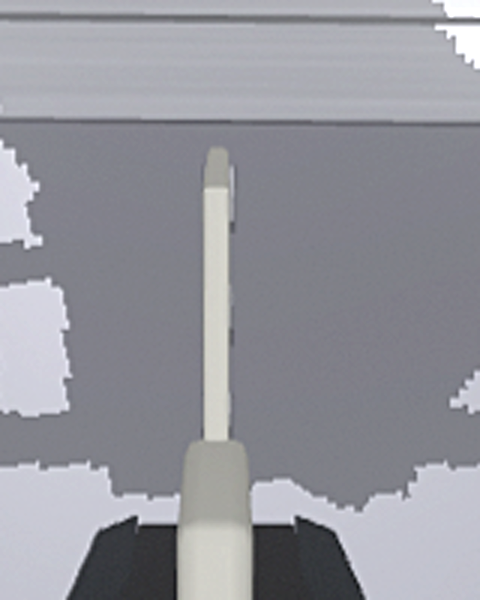

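Slot 1 shows to the right of the plate at columns 229–236, from about row 165 to 228. I'll check the plate end against the slot ends numerically.

Run:
```python
from h import *
g=lambda u,v,z:pt('w6',180+(u+.5)/3-.5,60+(v+.5)/3-.5,z)
s=r.get_state();M=R.from_quat(s['eef_rot']).as_matrix();tp=s['tool_pos'];t=lambda p:(M.T@(p-tp)).round(4)
z=tp[2]-.0713
print('plate bottom end L,R',t(g(208,150,z+.012)),t(g(228,150,z+.012)))
print('plate top end L,R',t(g(204,188,z+.072)),t(g(229,188,z+.072)))
print('slot1 right edge near/far',t(g(235,165,.019)),t(g(235,230,.019)),'slot2 far',t(g(232,343,.019)))
# project predicted slot corners
D=np.load('pics/w6.npz')
def pj(p): c=D['E']@np.r_[p,1];return ((D['fx']*c[0]/c[2]+D['cx']+.5-180)*3-.5,(D['fy']*c[1]/c[2]+D['cy']+.5-60)*3-.5)
a=np.radians(-9.4);X=np.array([np.cos(a),np.sin(a),0]);Y=np.array([-X[1],X[0],0]);c=np.array([.5626,.1807,.019])
for k in(-52,-26,0): print(k,[np.round(pj(c+X*(k+dx)/1e3+Y*dy/1e3),0) for dx,dy in((-7.25,3.5),(7.25,3.5),(-7.25,-3.5))])
im=cv2.convertScaleAbs(cv2.imread('pics/w6.png'),alpha=2.2)[105:185,235:275]
cv2.imwrite('pics/w6d.png',cv2.resize(im,None,fx=7,fy=7,interpolation=cv2.INTER_CUBIC))
```

```text
plate bottom end L,R [ 0.0629 -0.0023  0.0593] [0.0629 0.0017 0.0593]
plate top end L,R [ 0.0633 -0.0024 -0.0007] [ 0.0633  0.0011 -0.0007]
slot1 right edge near/far [0.0581 0.0034 0.0768] [0.0439 0.0035 0.0768] slot2 far [0.0179 0.003  0.0768]
-52 [array([237., 166.]), array([236., 232.]), array([204., 166.])]
-26 [array([235., 283.]), array([234., 345.]), array([204., 283.])]
0 [array([233., 393.]), array([232., 450.]), array([203., 392.])]
```

View pics/w6d.png

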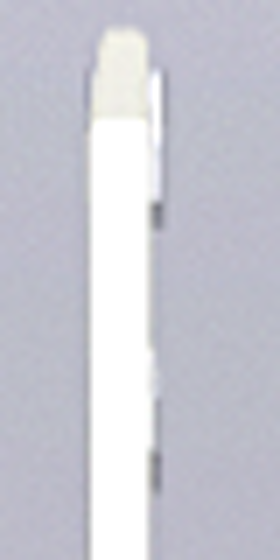

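Plate and slot centres agree to under 0.5 mm, with only a small turn needed. Lowering in small steps, watching the force.

```bash
python3 -m creep '[{"grip":-1,"tx":0,"ty":0.02,"tz":0.1,"spin":0.4},{"grip":-1,"tx":0,"ty":0,"tz":0.15,"spin":0},{"grip":-1,"tx":0,"ty":0,"tz":0.15,"spin":0},{"grip":-1,"tx":0,"ty":0,"tz":0.15,"spin":0},{"grip":-1,"tx":0,"ty":0,"tz":0.1,"spin":0},{"grip":-1,"tx":0,"ty":0,"tz":0.1,"spin":0},{"grip":-1,"tx":0,"ty":0,"tz":0,"spin":0},{"grip":-1,"tx":0,"ty":0,"tz":0,"spin":0}]' 25
```

```text
clock: 7.48
tool_pos: [0.5611, 0.1811, 0.0881]
eef_rot: [0.081, 0.997, 0.0, -0.0]
contact_force: [0.0, -0.4, -1.4]
opening: 0.112
finger_force: 24.9
```

```bash
python3 -m creep '[{"grip":-1,"tx":0,"ty":0,"tz":0.1,"spin":0},{"grip":-1,"tx":0,"ty":0,"tz":0.1,"spin":0},{"grip":-1,"tx":0,"ty":0,"tz":0.1,"spin":0},{"grip":-1,"tx":0,"ty":0,"tz":0.1,"spin":0},{"grip":-1,"tx":0,"ty":0,"tz":0,"spin":0},{"grip":-1,"tx":0,"ty":0,"tz":0,"spin":0}]' 25
```

```text
clock: 7.98
tool_pos: [0.5611, 0.1811, 0.0841]
eef_rot: [0.081, 0.997, 0.0, -0.0]
contact_force: [1.0, -0.1, -1.3]
opening: 0.114
finger_force: 24.9
```

```bash
python3 -m creep '[{"grip":-1,"tx":0,"ty":0,"tz":0.1,"spin":0},{"grip":-1,"tx":0,"ty":0,"tz":0.1,"spin":0},{"grip":-1,"tx":0,"ty":0,"tz":0.1,"spin":0},{"grip":-1,"tx":0,"ty":0,"tz":0.1,"spin":0},{"grip":-1,"tx":0,"ty":0,"tz":0.05,"spin":0},{"grip":-1,"tx":0,"ty":0,"tz":0,"spin":0},{"grip":-1,"tx":0,"ty":0,"tz":0,"spin":0}]' 25
```

```text
clock: 8.57
tool_pos: [0.5612, 0.1812, 0.0797]
eef_rot: [0.081, 0.997, 0.0, -0.0]
contact_force: [1.6, -0.2, -1.0]
opening: 0.113
finger_force: 24.9
```

```bash
python3 -m creep '[{"grip":-1,"tx":0,"ty":0,"tz":0.07,"spin":0},{"grip":-1,"tx":0,"ty":0,"tz":0.07,"spin":0},{"grip":-1,"tx":0,"ty":0,"tz":0,"spin":0},{"grip":-1,"tx":0,"ty":0,"tz":0,"spin":0}]' 25
python3 -m creep '[{"grip":-1,"tx":0,"ty":0,"tz":0.07,"spin":0},{"grip":-1,"tx":0,"ty":0,"tz":0,"spin":0},{"grip":-1,"tx":0,"ty":0,"tz":0,"spin":0}]' 25
```

```text
clock: 8.9
tool_pos: [0.5613, 0.1814, 0.0791]
eef_rot: [0.081, 0.997, 0.0, 0.0]
contact_force: [-1.8, -1.2, 5.8]
opening: 0.11
finger_force: 24.9
clock: 9.15
tool_pos: [0.5614, 0.1815, 0.079]
eef_rot: [0.081, 0.997, 0.0, 0.001]
contact_force: [-2.9, -0.2, 10.7]
opening: 0.113
finger_force: 25.0
```

It is seated: the TCP height matches home and the push is about 11 N upward. I'll ease off, open gently and retreat upward.

```bash
python3 -m creep '[{"grip":-1,"tx":0,"ty":0,"tz":-0.12,"spin":0},{"grip":-1,"tx":0,"ty":0,"tz":0,"spin":0},{"grip":-0.7,"tx":0,"ty":0,"tz":0,"spin":0},{"grip":-0.6,"tx":0,"ty":0,"tz":0,"spin":0},{"grip":-0.4,"tx":0,"ty":0,"tz":0,"spin":0},{"grip":-0.4,"tx":0,"ty":0,"tz":0,"spin":0},{"grip":-0.4,"tx":0,"ty":0,"tz":0,"spin":0},{"grip":-0.4,"tx":0,"ty":0,"tz":0,"spin":0}]' 8
python3 -m creep '[{"grip":-0.4,"tx":0,"ty":0,"tz":-0.5,"spin":0},{"grip":-0.4,"tx":0,"ty":0,"tz":-1,"spin":0},{"grip":-0.4,"tx":0,"ty":0,"tz":-1.5,"spin":0},{"grip":-0.4,"tx":0,"ty":0,"tz":-2.5,"spin":0},{"grip":-0.4,"tx":0,"ty":0,"tz":-3,"spin":0},{"grip":-0.4,"tx":0,"ty":0,"tz":-3,"spin":0},{"grip":-0.4,"tx":0,"ty":0,"tz":-3,"spin":0},{"grip":-0.4,"tx":0,"ty":0,"tz":0,"spin":0}]'
python3 -m creep '[{"grip":-0.4,"tx":0,"ty":0,"tz":0,"spin":0},{"grip":-0.4,"tx":0,"ty":0,"tz":0,"spin":0},{"grip":-0.4,"tx":0,"ty":0,"tz":0,"spin":0},{"grip":-0.4,"tx":0,"ty":0,"tz":0,"spin":0}]'
python3 - <<'E'
from h import *
snap('wrist','w7');D=np.load('pics/w7.npz');T=np.linalg.inv(D['E'])
v,u=np.mgrid[0:384,0:512];d=D['d'];P=np.stack([(u-D['cx'])/D['fx']*d,(v-D['cy'])/D['fy']*d,d],-1)@T[:3,:3].T+T[:3,3]
a=np.radians(-9.4);X=np.array([np.cos(a),np.sin(a)]);Y=np.array([-X[1],X[0]]);q=P[...,:2]-np.array([.5626,.1807]);x=q@X;y=q@Y;z=P[...,2]
ok=(d>0)&(abs(x)<.08)
for n,m in(('mid',ok&(abs(y)<.03)),('nb+',ok&(abs(y-.076)<.012)),('nb-',ok&(abs(y+.076)<.012))):
  for lo,hi in((.098,.118),(.072,.083)):
    k=m&(z>lo)&(z<hi)
    if k.sum()>5: print(n,lo,k.sum(),'z',np.median(z[k]).round(4),'y',np.median(y[k]).round(4),'x',x[k].min().round(4),x[k].max().round(4),'slope',np.polyfit(x[k],y[k],1)[0].round(4))
E
```

```text
clock: 9.82
tool_pos: [0.5612, 0.1811, 0.0787]
eef_rot: [0.081, 0.997, 0.0, -0.0]
contact_force: [0.2, 0.4, -0.2]
opening: 0.302
finger_force: 0.0
clock: 10.48
tool_pos: [0.5645, 0.1828, 0.2307]
eef_rot: [0.082, 0.997, 0.003, 0.005]
contact_force: [0.2, 0.5, 0.5]
opening: 0.299
finger_force: 0.0
clock: 10.82
tool_pos: [0.5604, 0.1807, 0.2227]
eef_rot: [0.081, 0.997, -0.001, -0.001]
contact_force: [-0.3, -0.0, -0.8]
opening: 0.3
finger_force: 0.0
mid 0.098 710 z 0.1092 y -0.0004 x -0.0258 0.0236 slope 0.0031
mid 0.072 302 z 0.0796 y -0.0004 x -0.0644 0.0633 slope 0.0023
nb+ 0.098 875 z 0.1089 y 0.0738 x -0.0251 0.0245 slope -0.0038
nb+ 0.072 587 z 0.0792 y 0.0742 x -0.0637 0.0636 slope -0.0024
nb- 0.098 865 z 0.1088 y -0.0745 x -0.025 0.0239 slope 0.0008
nb- 0.072 574 z 0.0792 y -0.075 x -0.0639 0.0638 slope 0.0016
```

The divider stands level with its neighbours (tops at 0.109 m), straight and upright, and the gripper is clear. Handing in.

```bash
python3 -c "
from h import *
print(workorder.finish_job())"
```

```text
the job is handed in; nothing more can be done
None
```

The white divider is home in the pan's middle row, upright and level with its neighbours to within about half a millimetre, released at about 9.8 s; the job is handed in, but the hand-in returned no verdict, and I did not re-measure the mug, syrup bottle and loose portion afterwards.

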